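# Centre the cupcake on its pedestal stand

### The arm

A 7-joint arm with a two-finger parallel gripper is mounted at the origin on the work surface. World frame = base frame: x ahead of the robot, y to its left, z up, the work surface at z = 0. Lengths are in m, angles in rad, forces in N, time in s.
With the tool pointing down it reaches from about 0.4 to 0.85 m from the base axis. Payload 10.4 kg.
Tool frame: the origin (TCP) lies between the finger pads; the fingertips stand tcp_to_tips ahead of it and the grasp point (between the pads) lies 8 mm behind it (tcp_to_tips is the distance from the TCP to the fingertips, in m); z points along the fingers, y is the line along which they close (so a half turn about z gives the same grasp; the last joint's range is limited). The gripper opens to 85 mm and grips with 20 to 120 N. Pads are 22 mm wide; open, the fingers measure 114 mm over their backs; the gripper's body (76 mm by 85 mm) begins 54 mm behind the grasp point. The pads swing forward as they close: fully open they stand 13 mm farther back than shut.
Start: joints at [-1.209, 0.332, -0.065, 1.46, 0.022, 1.35, -0.088], TCP at [0.235, 0.579, 0.242] pointing down, gripper open.
Joint ranges: [-2.6, 2.6], [-0.5, 2.12], [-1.47, 1.34], [0.16, 2.42], [-1.27, 4.41], [0.06, 2.06], [-2.6, 2.6]. Speed limits (rad/s): [2.22, 2.22, 2.79, 2.79, 3.14, 3.14, 3.14].

### API

Orientations are given as a unit quaternion [x, y, z, w].
In Python, from workcell import * gives the robot as it stands.
- The arm moves only by the tool apply_moves, never from a script. Its argument "rows" is a list of rows, each an object of numbers: "x", "y", "z": the shift along the tool's x, y, z in mm; "ax", "ay", "az": the turn, a rotation vector about the tool's x, y, z in degrees; "gripper": the closure, from 0 (fully open) to 1 (shut). A call has 1 to 5 rows; each row shifts and turns the commanded pose from where the row before left it, along the tool's axes as they then stand; what a row does not reach is not made up. A row lasts 1/12 s, in which the tool goes at most 41.7 mm and 7.16 degrees, less where a joint would pass 70% of its speed; a pose out of reach is approached as far as the arm can. A call with a gripper value outside its range is refused whole. The fingers move at their own pace and stop on an object; "newtons" is the grip in N (left out, the last holds). Time passes only in rows, so rows that do not move let the fingers close. It gives the time, the measured TCP pose, the force, the opening and the grip force at its end, in the units of the state.
- get_obs(): the state, without advancing time (a new reading comes with each control period).
- camera(name): name is "scene" or "top" or "wrist"; returns a dict with "color" (480x640x3 uint8, red, green, blue), "fov_y" (degrees; the focal length in pixels is half the picture's height over the tangent of half this angle, whatever the lens; pixels are square), "cx", "cy" (the principal point, pixels), "rvec" (rotation vector, rad) and "tvec" (3), from world to camera coordinates, as OpenCV has them. Camera axes: x right, y down, z forward; pixel columns grow to the right and rows downward; lengths in m; the calibration is good to about 2 mm. A picture is of the moment at which its call begins. There is no depth.
- hand_in(): hands the job in; it is judged then, once.
The state is a dict: "clock": time; "joint_pos": joint angles; "joint_velocities": joint speeds; "tau": joint torques, N m; "position": TCP position; "ee_rot": TCP orientation; "ft_force": force on the tool from outside, world axes, zero at the start; "torque": the same for the moment, N m; "grip_width": opening from 0.0 (shut) to 1.0 (fully open); "grasp_force": force on a finger pad.
Only numpy, scipy, OpenCV 4.12 (cv2) and the standard library are available. Lean on these libraries where they do the work, as an engineer would, in place of code of your own. Each camera call takes 0.05 s, during which the arm holds its last target. There are 200 camera calls.

### The job

The iced cupcake stands off to one side on its little blue pedestal stand, and the glass dome will not go over it like that. Nudge it with light touches of the fingertips against its red paper case until it stands in the middle of the plate, and leave it standing there, steady. Do not pinch, lift or tip it, do not touch the icing, and leave the stand and the things around it where they are.

Things in the scene. Friction and masses are not known exactly. Their poses are not given: they have to be found in the camera images.
- cupcake: Iced cupcake, 105 g, loose on the stand. Origin: centre of its underside, z up its axis. Red paper case: 50 mm wide at the foot, 73 mm at its rim 40 mm up, so an upright finger meets the rim. Wobbly: the bottom is rounded (rests on its middle 22 mm), so pushed at the rim it may rock about 9 degrees, and rocks back when let go. Friction 0.5 to 0.7: pushed slowly at the rim or lower it slides, higher it tips.
- icing: The cupcake's dark chocolate icing, fixed to it, not to be touched. Origin on the cupcake's axis, 42 mm above its underside, where the icing begins; 65 mm wide there (narrower than the case's rim), tapering to a point 42 mm higher.
- stand: Blue ceramic pedestal stand, 0.75 kg, loose on the cutting board. Origin: centre of its underside (foot 92 mm wide); z up. Flat round plate without raised edge, 120 mm wide, 8 mm thick, on a 22 mm stem; the plate's top is 90 mm above the origin. The cupcake starts 17 to 29 mm from the plate's middle, in any direction.
- dome: Glass dome, 106 mm diameter and 100 mm high with a glass knob on top (125 mm in all), open below, standing on the board. Origin: centre of its underside. Bystander.
- dredger: Steel sugar dredger, 68 mm diameter and 100 mm high with a wire handle reaching 59 mm from its axis on its +y side. Origin: centre of its underside. Bystander.
- ramekin: White ramekin of raspberries, 80 mm diameter, 42 mm high. Origin: centre of its underside. Bystander.
- palette_knife: Cranked palette knife lying on the board, black handle 20 mm thick reaching 160 mm to -x of its origin, steel blade 22 mm wide reaching 131 mm to +x. Origin: under its crank, on the board. Bystander.

How it is judged:
By the outcome, as a careful person would: the job done as asked, in the order asked, and still so for the second after the job is handed in, with the robot touching nothing.
It also fails if it takes over 48 s, if anything falls off the work surface, if the arm or the gripper's body presses on something with over 40 N, if the wrist force passes 120 N, or if a joint passes its speed limit or range.

## Working session

There is one attempt and no reset: what is moved stays moved. The work goes in short steps, Python scripts to look and compute and a tool call to move; the robot and the scene stay as the last step left them, time stands still between calls to the robot, and variables do not carry over. Pictures are saved under pics/ and viewed, at most 10 in all, crops included, and the job is handed in when it is done.

Besides the shell and the picture viewer there is one more tool, called after "Emit:" as name(argument=value, ...) on one line, values as JSON. apply_moves: Moves the arm, as the interface text tells. Its arguments: {"type":"object","properties":{"rows":{"type":"array","items":{"type":"object","properties":{"x":{"type":"number"},"y":{"type":"number"},"z":{"type":"number"},"ax":{"type":"number"},"ay":{"type":"number"},"az":{"type":"number"},"gripper":{"type":"number"}}}},"newtons":{"type":"number"}},"required":["rows"]}

```bash
mkdir -p pics; python3 - <<'E'
from workcell import *
import cv2,numpy as np,json
o=get_obs();print({k:np.round(v,3).tolist() for k,v in o.items()})
try: print(tcp_to_tips)
except Exception as e: print(e)
for n in("top","scene"):
    c=camera(n);cv2.imwrite(f"pics/{n}1.png",c["color"][:,:,::-1])
    print(n,{k:np.array(v).tolist() for k,v in c.items() if k!="color"})
E
```

```text
{'clock': 0.0, 'joint_pos': [-1.209, 0.333, -0.065, 1.461, 0.022, 1.35, -0.089], 'joint_velocities': [0.0, 0.002, -0.0, -0.0, -0.0, 0.002, 0.001], 'tau': [-0.0, -62.542, 0.049, -39.161, 0.016, 0.01, -0.0], 'position': [0.234, 0.579, 0.242], 'ee_rot': [0.191, 0.982, -0.001, -0.0], 'ft_force': [1.067, -0.279, -0.44], 'torque': [0.021, 0.03, 0.068], 'grasp_force': 0.0, 'grip_width': 1.0}
0.011
top {'fov_y': 53.87020392430071, 'cx': 317.89467553332724, 'cy': 241.26171625990145, 'rvec': [2.1690865239070263, -2.1603839800807267, 0.1511773917560441], 'tvec': [-0.004395256429769991, 0.5728810051627239, 0.8826760973273303]}
scene {'fov_y': 45.819576784153, 'cx': 308.185103170244, 'cy': 230.0344719308715, 'rvec': [2.105831479617026, 0.7873826072109172, -0.3791110773915941], 'tvec': [-0.44465539134986587, -0.12007496367471471, 1.563011061698943]}
```

View pics/top1.png

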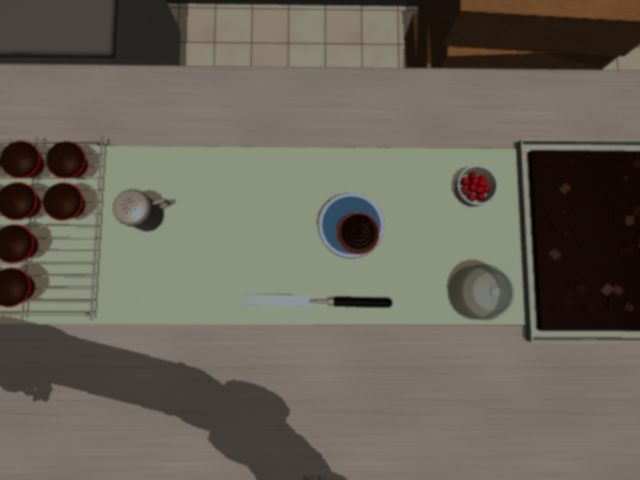

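View pics/scene1.png

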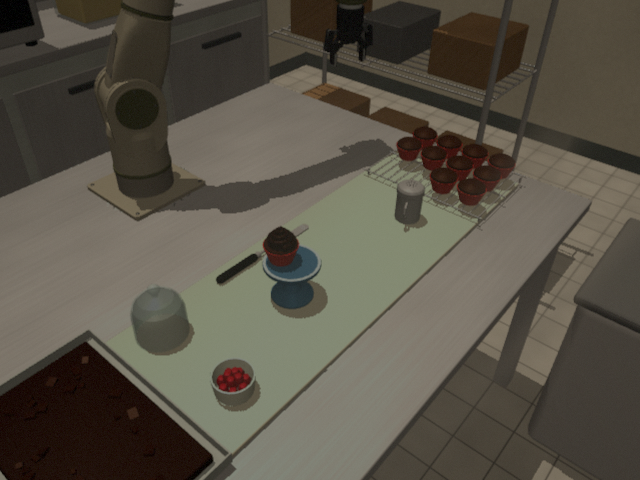

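The top view shows the plate centred near (351,225) and the cupcake near (358,233), towards the robot and to the right. The scene view agrees with this.

```bash
cat > h.py <<'E'
from workcell import *
import cv2,numpy as np
def cam(n):
    c=camera(n);f=240/np.tan(np.radians(c["fov_y"]/2))
    K=np.array([[f,0,c["cx"]],[0,f,c["cy"]],[0,0,1.]])
    return c["color"][:,:,::-1].copy(),K,np.array(c["rvec"]),np.array(c["tvec"])
def at(K,r,t,u,v,z):
    R=cv2.Rodrigues(r)[0];C=-R.T@t;d=R.T@np.linalg.inv(K)@np.array([u,v,1.])
    return C+d*(z-C[2])/d[2]
def circ(K,r,t,c,rad,z):
    a=np.linspace(0,2*np.pi,120)
    P=np.stack([c[0]+rad*np.cos(a),c[1]+rad*np.sin(a),0*a+z],1)
    return cv2.projectPoints(P,r,t,K,None)[0][:,0]
def crop(img,u0,v0,w,h,s,curves,name):
    im=cv2.resize(img[v0:v0+h,u0:u0+w],None,fx=s,fy=s,interpolation=cv2.INTER_CUBIC)
    im=cv2.convertScaleAbs(im,alpha=1.6)
    for c,col in curves:
        cv2.polylines(im,[np.int32((c-[u0,v0]+.5)*s)],True,col,1)
    for k in range(0,w,10): cv2.putText(im,str(u0+k),(k*s,10),0,.35,(255,255,255),1)
    for k in range(0,h,10): cv2.putText(im,str(v0+k),(0,k*s+5),0,.35,(255,255,255),1)
    cv2.imwrite("pics/"+name,im)
E
python3 - <<'E'
from h import *
img,K,r,t=cam("top")
R=cv2.Rodrigues(r)[0];print("C",-R.T@t)
sub=img[185:265,310:395].astype(int);b,g,rr=sub[...,0],sub[...,1],sub[...,2]
blue=(b>rr+25)|((np.abs(b-rr)<40)&(b>g-2))
m=((g-b)<5)|(rr>g+20)
m=cv2.morphologyEx(m.astype(np.uint8),cv2.MORPH_OPEN,np.ones((3,3)))
cs=max(cv2.findContours(m,0,2)[0],key=cv2.contourArea)
print("plate ell",(e:=cv2.fitEllipse(cv2.convexHull(cs))),"+310,185")
k=((rr>b+12)&(rr>g+8)).astype(np.uint8);cs=max(cv2.findContours(k,0,2)[0],key=cv2.contourArea)
print("cup ell",(e2:=cv2.fitEllipse(cv2.convexHull(cs))))
for zb in (0,.01,.02):
  p=at(K,r,t,e[0][0]+310,e[0][1]+185,zb+.09);q=at(K,r,t,e2[0][0]+310,e2[0][1]+185,zb+.13)
  d=np.linalg.norm(at(K,r,t,310+e[0][0]+e[1][1]/2,e[0][1]+185,zb+.09)-p)*2
  print(zb,p,q,d)
crop(img,310,185,85,80,7,[(circ(K,r,t,p,.06,zb+.09),(0,255,0)),(circ(K,r,t,q,.0365,zb+.13),(0,255,255))],"c1.png")
E
```

```text
C [0.45945602 0.0120215  0.94661751]
plate ell ((40.619022369384766, 39.967960357666016), (64.97635650634766, 66.36355590820312), 109.90581512451172) +310,185
cup ell ((47.91769027709961, 48.344783782958984), (41.1165771484375, 43.38619613647461), 125.72819519042969)
0 [ 0.59658834 -0.06130051  0.09      ] [ 0.57543264 -0.07057153  0.13      ] 0.1222441943133452
0.01 [ 0.59498749 -0.06044456  0.1       ] [ 0.57401244 -0.06956013  0.14      ] 0.12081713739289668
0.02 [ 0.59338663 -0.05958861  0.11      ] [ 0.57259223 -0.06854872  0.15      ] 0.1193900804724481
```

View pics/c1.png

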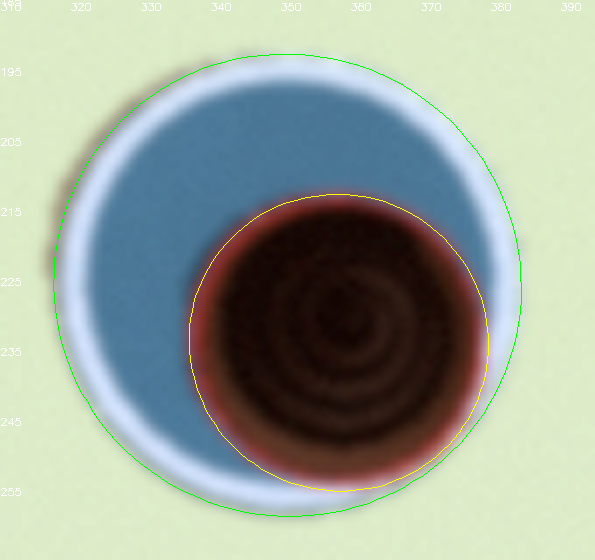

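The overlay fits: the cupcake sits about (-21,-9) mm from the plate's middle. Next I'll check the plate height in the scene view and plan the approach.

```bash
cat >> h.py <<'E'
from scipy.spatial.transform import Rotation as Ro, Slerp
def rows(tp,tR,n,o=None,p0=None,R0=None):
    "n rows from p0,R0 (or measured) to tp,tR; prints tool-frame rows"
    o=o or get_obs();p0=np.array(o["position"]) if p0 is None else p0;R0=Ro.from_quat(o["ee_rot"]) if R0 is None else R0
    rv=(R0.inv()*tR).as_rotvec()
    for i in range(n):
        Ri=R0*Ro.from_rotvec(rv*i/n);d=Ri.inv().apply((tp-p0)/n)*1000
        print(i,np.round(d,1),np.round(np.degrees(rv/n),2))
def pose(deg,tilt):
    a=np.radians(deg);b=np.radians(tilt);u=np.array([np.cos(a),np.sin(a),0]);k=np.array([0,0,1.])
    z=np.sin(b)*u-np.cos(b)*k;x=np.cos(b)*u+np.sin(b)*k
    return Ro.from_matrix(np.stack([x,np.cross(z,x),z],1))
E
python3 - <<'E'
from h import *
T,K1,r1,t1=cam("top");img,K,r,t=cam("scene")
cv=[]
for zb,col in((0,(0,0,255)),(.01,(0,255,0)),(.02,(255,255,0))):
  p=at(K1,r1,t1,350.6,225,zb+.09);cv.append((circ(K,r,t,p,.06,zb+.09),col))
  q=at(K1,r1,t1,357.7,233,zb+.13);cv.append((circ(K,r,t,q,.0365,zb+.13),col))
crop(img,250,215,85,75,9,cv,"c2.png")
R0=Ro.from_quat(get_obs()["ee_rot"]);print((R0.inv()*pose(23,0)).as_rotvec(degrees=True))
rows(np.array([.50,-.105,.25]),pose(23,0),20)
E
```

```text
[-1.13091171e-02  3.86469313e-02  1.34952863e+02]
0 [-25.1 -26.7  -0.4] [-0.    0.    6.75]
1 [-28.1 -23.6  -0.4] [-0.    0.    6.75]
2 [-30.7 -20.1  -0.4] [-0.    0.    6.75]
3 [-32.8 -16.4  -0.4] [-0.    0.    6.75]
4 [-34.5 -12.4  -0.4] [-0.    0.    6.75]
5 [-35.8  -8.3  -0.4] [-0.    0.    6.75]
6 [-36.5  -4.   -0.4] [-0.    0.    6.75]
7 [-36.7   0.3  -0.4] [-0.    0.    6.75]
8 [-36.4   4.6  -0.4] [-0.    0.    6.75]
9 [-35.6   8.9  -0.4] [-0.    0.    6.75]
10 [-34.3  13.   -0.4] [-0.    0.    6.75]
11 [-32.6  16.9  -0.4] [-0.    0.    6.75]
12 [-30.3  20.6  -0.4] [-0.    0.    6.75]
13 [-27.7  24.1  -0.4] [-0.    0.    6.75]
14 [-24.7  27.1  -0.4] [-0.    0.    6.75]
15 [-21.3  29.9  -0.4] [-0.    0.    6.75]
16 [-17.7  32.2  -0.4] [-0.    0.    6.75]
17 [-13.8  34.   -0.4] [-0.    0.    6.75]
18 [-9.7 35.4 -0.4] [-0.    0.    6.75]
19 [-5.5 36.3 -0.4] [-0.    0.    6.75]
```

View pics/c2.png

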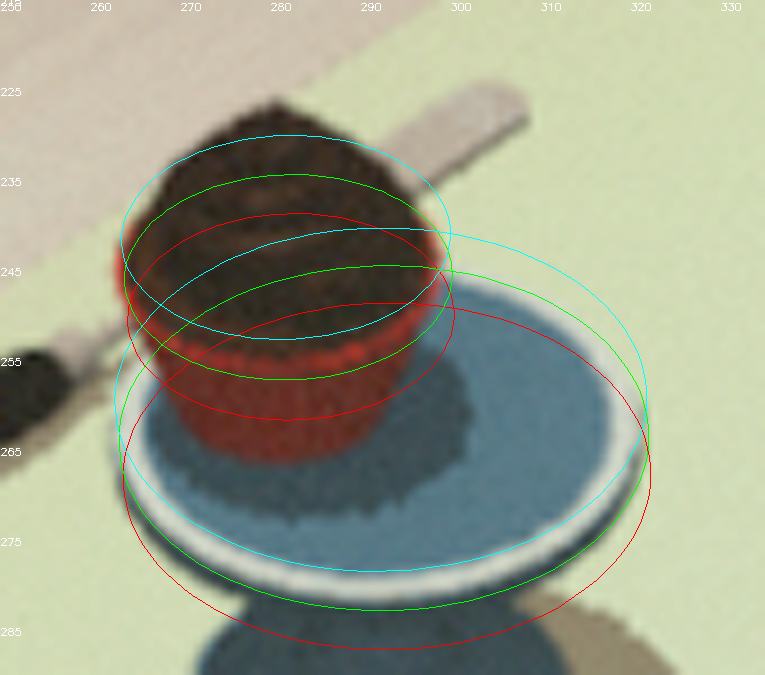

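The plate's front edge at v≈281 and back edge at v≈245 match a board 11–12 mm thick, so the plate top is at z≈0.102. I'll start the approach.

Emit:
apply_moves(rows=[{"x": -25, "y": -27, "z": -1, "az": 6.75, "gripper": 0.65}, {"x": -28, "y": -24, "z": -1, "az": 6.75}, {"x": -31, "y": -20, "z": -1, "az": 6.75}, {"x": -33, "y": -16, "z": -1, "az": 6.75}, {"x": -34.5, "y": -12.5, "z": -1, "az": 6.75}], newtons=20)

```text
invalid input at $.rows[0]: expected keys x, y, z, ax, ay, az, gripper
```

Emit:
apply_moves(rows=[{"x": -36, "y": -8, "z": -1, "az": 6.75}, {"x": -36.5, "y": -4, "z": -1, "az": 6.75}, {"x": -36.5, "y": 0, "z": -1, "az": 6.75}, {"x": -36.5, "y": 4.5, "z": -1, "az": 6.75}, {"x": -35.5, "y": 9, "z": -1, "az": 6.75}])

```text
invalid input at $.rows[0]: expected keys x, y, z, ax, ay, az, gripper
```

Emit:
apply_moves(rows=[{"x": -34.5, "y": 13, "z": -1, "az": 6.75}, {"x": -32.5, "y": 17, "z": -1, "az": 6.75}, {"x": -30.5, "y": 20.5, "z": -1, "az": 6.75}, {"x": -27.5, "y": 24, "z": -1, "az": 6.75}, {"x": -24.5, "y": 27, "z": -1, "az": 6.75}])

```text
invalid input at $.rows[0]: expected keys x, y, z, ax, ay, az, gripper
```

Emit:
apply_moves(rows=[{"x": -21, "y": 30, "z": -1, "az": 6.75}, {"x": -17.5, "y": 32, "z": -1, "az": 6.75}, {"x": -14, "y": 34, "z": -1, "az": 6.75}, {"x": -9.5, "y": 35.5, "z": -1, "az": 6.75}, {"x": -5.5, "y": 36.5, "z": -1, "az": 6.75}])

```text
invalid input at $.rows[0]: expected keys x, y, z, ax, ay, az, gripper
```

Emit:
apply_moves(rows=[{"x": 0}, {"x": 0}, {"x": 0}])

```text
invalid input at $.rows[0]: expected keys x, y, z, ax, ay, az, gripper
```

Emit:
apply_moves(rows=[{"x": -25, "y": -27, "z": -1, "ax": 0, "ay": 0, "az": 6.75, "gripper": 0.65}, {"x": -28, "y": -24, "z": -1, "ax": 0, "ay": 0, "az": 6.75, "gripper": 0.65}, {"x": -31, "y": -20, "z": -1, "ax": 0, "ay": 0, "az": 6.75, "gripper": 0.65}, {"x": -33, "y": -16, "z": -1, "ax": 0, "ay": 0, "az": 6.75, "gripper": 0.65}, {"x": -34.5, "y": -12.5, "z": -1, "ax": 0, "ay": 0, "az": 6.75, "gripper": 0.65}], newtons=20)

```text
clock: 0.67
position: [0.3015, 0.406, 0.2473]
ee_rot: [0.471, 0.882, 0.0, -0.0]
ft_force: [0.5, 0.8, 0.3]
grip_width: 0.355
grasp_force: 0.0
```

Emit:
apply_moves(rows=[{"x": -36, "y": -8, "z": -1, "ax": 0, "ay": 0, "az": 6.75, "gripper": 0.65}, {"x": -36.5, "y": -4, "z": -1, "ax": 0, "ay": 0, "az": 6.75, "gripper": 0.65}, {"x": -36.5, "y": 0, "z": -1, "ax": 0, "ay": 0, "az": 6.75, "gripper": 0.65}, {"x": -36.5, "y": 4.5, "z": -1, "ax": 0, "ay": 0, "az": 6.75, "gripper": 0.65}, {"x": -35.5, "y": 9, "z": -1, "ax": 0, "ay": 0, "az": 6.75, "gripper": 0.65}])

```text
clock: 1.08
position: [0.3676, 0.2349, 0.2524]
ee_rot: [0.706, 0.708, 0.0, -0.0]
ft_force: [1.5, 0.5, -0.0]
grip_width: 0.35
grasp_force: 0.0
```

Emit:
apply_moves(rows=[{"x": -34.5, "y": 13, "z": -1, "ax": 0, "ay": 0, "az": 6.75, "gripper": 0.65}, {"x": -32.5, "y": 17, "z": -1, "ax": 0, "ay": 0, "az": 6.75, "gripper": 0.65}, {"x": -30.5, "y": 20.5, "z": -1, "ax": 0, "ay": 0, "az": 6.75, "gripper": 0.65}, {"x": -27.5, "y": 24, "z": -1, "ax": 0, "ay": 0, "az": 6.75, "gripper": 0.65}, {"x": -24.5, "y": 27, "z": -1, "ax": 0, "ay": 0, "az": 6.75, "gripper": 0.65}])

```text
clock: 1.5
position: [0.4338, 0.064, 0.2576]
ee_rot: [0.881, 0.472, 0.0, -0.0]
ft_force: [1.4, 0.5, -0.4]
grip_width: 0.351
grasp_force: 0.0
```

Emit:
apply_moves(rows=[{"x": -21, "y": 30, "z": 0, "ax": 0, "ay": 0, "az": 6.75, "gripper": 0.65}, {"x": -17.5, "y": 32, "z": 0, "ax": 0, "ay": 0, "az": 6.75, "gripper": 0.65}, {"x": -14, "y": 34, "z": 0, "ax": 0, "ay": 0, "az": 6.75, "gripper": 0.65}, {"x": -9.5, "y": 35.5, "z": 0, "ax": 0, "ay": 0, "az": 6.75, "gripper": 0.65}, {"x": -5.5, "y": 36.5, "z": 0, "ax": 0, "ay": 0, "az": 6.75, "gripper": 0.65}])

```text
clock: 1.92
position: [0.5004, -0.107, 0.2576]
ee_rot: [0.981, 0.196, 0.0, -0.0]
ft_force: [-0.6, 0.7, 0.3]
grip_width: 0.345
grasp_force: 0.0
```

Emit:
apply_moves(rows=[{"x": 0, "y": 0, "z": 0, "ax": 0, "ay": 6.25, "az": 0, "gripper": 0.65}, {"x": 0, "y": 0, "z": 0, "ax": 0, "ay": 6.25, "az": 0, "gripper": 0.65}, {"x": 0, "y": 0, "z": 0, "ax": 0, "ay": 6.25, "az": 0, "gripper": 0.65}, {"x": 0, "y": 0, "z": 0, "ax": 0, "ay": 6.25, "az": 0, "gripper": 0.65}, {"x": 0, "y": 0, "z": 0, "ax": 0, "ay": 0, "az": 0, "gripper": 0.65}])

```text
clock: 2.33
position: [0.4977, -0.107, 0.2561]
ee_rot: [0.957, 0.192, 0.215, -0.045]
ft_force: [0.2, -0.4, 0.1]
grip_width: 0.351
grasp_force: 0.0
```

```bash
python3 - <<'E'
from h import *
o=get_obs();print(o["position"],Ro.from_quat(o["ee_rot"]).as_matrix().round(3),o["joint_pos"])
img,K,r,t=cam("scene")
p=np.array(o["position"]);R=Ro.from_quat(o["ee_rot"]).as_matrix()
# marks: TCP, tip centre (11mm ahead), tip corners +-11 in x
P=np.array([p,p+.011*R[:,2],p+.011*R[:,2]+.011*R[:,0],p+.011*R[:,2]-.011*R[:,0]])
q=cv2.projectPoints(P,r,t,K,None)[0][:,0];print(q.round(1))
cv=[(np.array([a+[-.3,-.3],a+[.3,-.3],a+[.3,.3],a+[-.3,.3]]),c) for a,c in zip(q,[(0,0,255),(0,255,0),(255,255,0),(255,0,255)])]
u,v=q[0].astype(int);crop(img,u-40,v-40,85,75,9,cv,"c3.png")
E
```

```text
[ 0.49766202 -0.10695405  0.25607919] [[ 0.834  0.386  0.394]
 [ 0.348 -0.922  0.168]
 [ 0.428 -0.003 -0.904]] [-0.47072532 -0.26893958  0.67558276  2.05593778 -0.10550783  0.93540333
 -0.90991451]
[[237.4 190.3]
 [240.  195.1]
 [244.7 194. ]
 [235.5 196.2]]
```

View pics/c3.png

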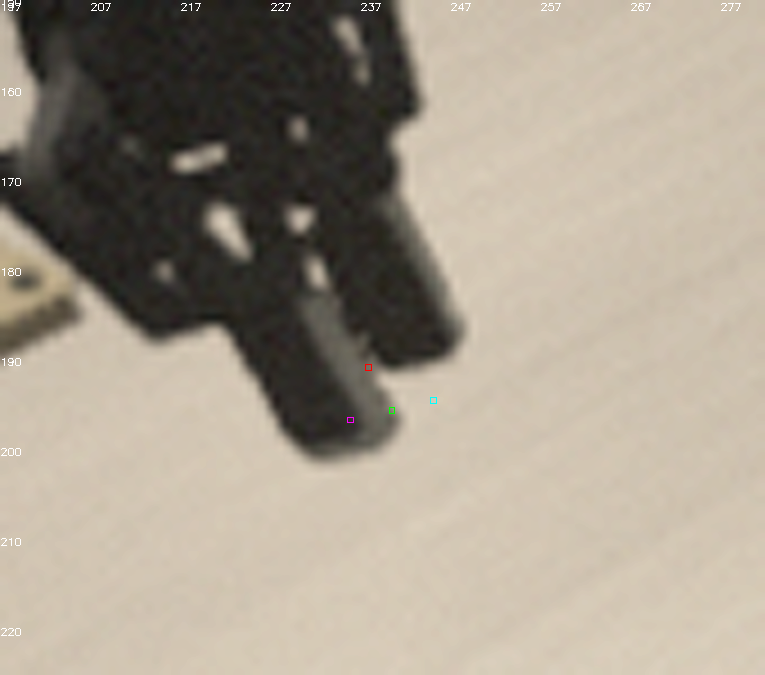

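The fingertips show up at about (229–240,199) and (237–246,190). That puts the tips about 8–9 mm ahead of the TCP at this opening. I'll descend behind the case.

Emit:
apply_moves(rows=[{"x": -7.6, "y": -0.9, "z": 26, "ax": 0, "ay": 0, "az": 0, "gripper": 0.65}, {"x": -7.6, "y": -0.9, "z": 26, "ax": 0, "ay": 0, "az": 0, "gripper": 0.65}, {"x": -7.6, "y": -0.9, "z": 26, "ax": 0, "ay": 0, "az": 0, "gripper": 0.65}, {"x": -7.6, "y": -0.9, "z": 26, "ax": 0, "ay": 0, "az": 0, "gripper": 0.65}, {"x": -7.6, "y": -0.9, "z": 26, "ax": 0, "ay": 0, "az": 0, "gripper": 0.65}])

```text
clock: 2.8
position: [0.5182, -0.0925, 0.1228]
ee_rot: [0.957, 0.195, 0.212, -0.043]
ft_force: [0.5, 1.6, -0.5]
grip_width: 0.355
grasp_force: 0.0
```

Emit:
apply_moves(rows=[{"x": 0, "y": 0, "z": 0, "ax": 0, "ay": 0, "az": 0, "gripper": 0.65}])

```text
clock: 2.88
position: [0.5156, -0.0913, 0.1189]
ee_rot: [0.957, 0.196, 0.208, -0.043]
ft_force: [-1.0, 1.2, -0.8]
grip_width: 0.35
grasp_force: 0.0
```

```bash
cat > look.py <<'E'
import sys
from h import *
o=get_obs();p=np.array(o["position"]);R=Ro.from_quat(o["ee_rot"]).as_matrix();print(p.round(4),R.round(3).tolist())
a,K,r,t=cam("scene");b,Kb,rb,tb=cam("top")
pc=at(Kb,rb,tb,350.6,225,.1015)
def ex(i,u,v,w,h,s):return cv2.convertScaleAbs(cv2.resize(i[v:v+h,u:u+w],None,fx=s,fy=s,interpolation=cv2.INTER_CUBIC),alpha=1.6)
im=[ex(a,240,205,80,85,5),ex(b,312,185,80,85,5)]
for i,(u0,v0),(k_,r_,t_),cc in((im[0],(240,205),(K,r,t),[]),(im[1],(312,185),(Kb,rb,tb),[(pc,.06,.1015),(pc,.0365,.1415)])):
    for c,rad,z in cc: cv2.polylines(i,[np.int32((circ(k_,r_,t_,c,rad,z)-[u0,v0]+.5)*5)],True,(0,255,0),1)
    for n in range(0,80,10): cv2.putText(i,str(u0+n),(n*5,10),0,.35,(0,0,255),1);cv2.putText(i,str(v0+n),(0,n*5+5),0,.35,(0,0,255),1)
cv2.imwrite("pics/"+sys.argv[1],np.hstack(im))
E
python3 look.py l1.png
```

```text
[ 0.5156 -0.0913  0.1189] [[0.837, 0.393, 0.381], [0.357, -0.92, 0.164], [0.415, -0.001, -0.91]]
```

View pics/l1.png

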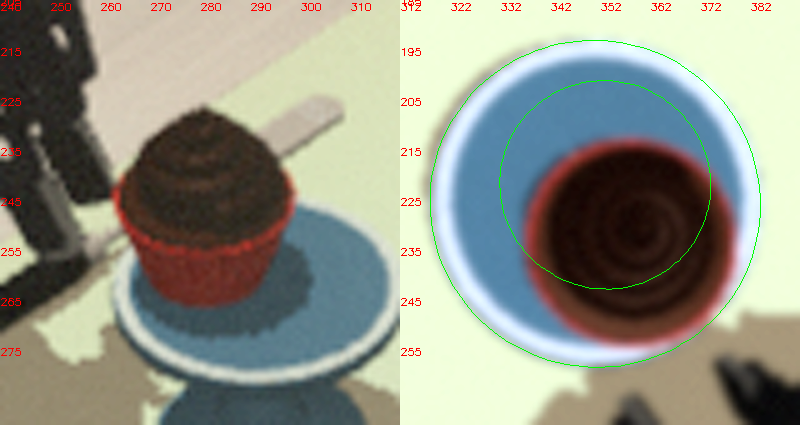

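The picture shows the fingertips at (377,257) and (358,264) in the top view, behind the cupcake and clear of the plate. I'll advance slowly and push about half the distance.

Emit:
apply_moves(rows=[{"x": 3.6, "y": 0.4, "z": 1.7, "ax": 0, "ay": 0, "az": 0, "gripper": 0.65}, {"x": 3.6, "y": 0.4, "z": 1.7, "ax": 0, "ay": 0, "az": 0, "gripper": 0.65}, {"x": 3.6, "y": 0.4, "z": 1.7, "ax": 0, "ay": 0, "az": 0, "gripper": 0.65}, {"x": 3.6, "y": 0.4, "z": 1.7, "ax": 0, "ay": 0, "az": 0, "gripper": 0.65}, {"x": 1.8, "y": 0.4, "z": 0.8, "ax": 0, "ay": 0, "az": 0, "gripper": 0.65}])

```text
clock: 3.4
position: [0.5355, -0.0876, 0.1242]
ee_rot: [0.957, 0.194, 0.213, -0.043]
ft_force: [-0.5, 0.4, -0.6]
grip_width: 0.349
grasp_force: 0.0
```

Emit:
apply_moves(rows=[{"x": 1.4, "y": 0, "z": 0.6, "ax": 0, "ay": 0, "az": 0, "gripper": 0.65}, {"x": 1.4, "y": 0, "z": 0.6, "ax": 0, "ay": 0, "az": 0, "gripper": 0.65}, {"x": 1.4, "y": 0, "z": 0.6, "ax": 0, "ay": 0, "az": 0, "gripper": 0.65}, {"x": 1.4, "y": 0, "z": 0.6, "ax": 0, "ay": 0, "az": 0, "gripper": 0.65}, {"x": 1.4, "y": 0, "z": 0.6, "ax": 0, "ay": 0, "az": 0, "gripper": 0.65}])

```text
clock: 3.82
position: [0.5415, -0.0849, 0.1235]
ee_rot: [0.957, 0.194, 0.212, -0.043]
ft_force: [-1.2, -0.6, 0.0]
grip_width: 0.353
grasp_force: 0.4
```

Emit:
apply_moves(rows=[{"x": 1.4, "y": 0, "z": 0.6, "ax": 0, "ay": 0, "az": 0, "gripper": 0.65}, {"x": 1.4, "y": 0, "z": 0.6, "ax": 0, "ay": 0, "az": 0, "gripper": 0.65}, {"x": 1.4, "y": 0, "z": 0.6, "ax": 0, "ay": 0, "az": 0, "gripper": 0.65}, {"x": 1.4, "y": 0, "z": 0.6, "ax": 0, "ay": 0, "az": 0, "gripper": 0.65}, {"x": 0, "y": 0, "z": 0, "ax": 0, "ay": 0, "az": 0, "gripper": 0.65}])

```text
clock: 4.23
position: [0.5474, -0.0824, 0.1238]
ee_rot: [0.957, 0.194, 0.212, -0.043]
ft_force: [-0.6, 0.7, -0.2]
grip_width: 0.348
grasp_force: 0.2
```

```bash
python3 look.py l2.png
```

```text
[ 0.5474 -0.0824  0.1238] [[0.834, 0.39, 0.389], [0.354, -0.921, 0.165], [0.423, 0.0, -0.906]]
```

View pics/l2.png

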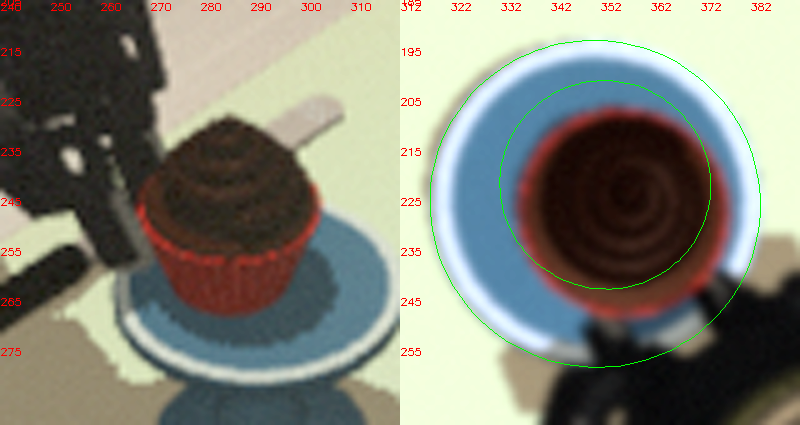

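The cupcake slides upright. In the top view its rim centre is at about (355.7,227) and the target is (353.2,222), so roughly 10 mm remains along the same line. I'll push about 8 mm more.

Emit:
apply_moves(rows=[{"x": 1.4, "y": -0.1, "z": 0.7, "ax": 0, "ay": 0, "az": 0, "gripper": 0.65}, {"x": 1.4, "y": -0.1, "z": 0.7, "ax": 0, "ay": 0, "az": 0, "gripper": 0.65}, {"x": 1.4, "y": -0.1, "z": 0.7, "ax": 0, "ay": 0, "az": 0, "gripper": 0.65}, {"x": 1.4, "y": -0.1, "z": 0.7, "ax": 0, "ay": 0, "az": 0, "gripper": 0.65}, {"x": 1.2, "y": -0.1, "z": 0.6, "ax": 0, "ay": 0, "az": 0, "gripper": 0.65}])

```text
clock: 4.75
position: [0.5542, -0.079, 0.1236]
ee_rot: [0.957, 0.194, 0.212, -0.043]
ft_force: [-1.6, -0.9, 1.0]
grip_width: 0.351
grasp_force: 0.4
```

Emit:
apply_moves(rows=[{"x": 0, "y": 0, "z": 0, "ax": 0, "ay": 0, "az": 0, "gripper": 0.65}, {"x": -1, "y": 0, "z": -0.4, "ax": 0, "ay": 0, "az": 0, "gripper": 0.65}, {"x": -3, "y": 0, "z": -1.3, "ax": 0, "ay": 0, "az": 0, "gripper": 0.65}, {"x": 0, "y": 0, "z": 0, "ax": 0, "ay": 0, "az": 0, "gripper": 0.65}, {"x": 0, "y": 0, "z": 0, "ax": 0, "ay": 0, "az": 0, "gripper": 0.65}])

```text
clock: 5.17
position: [0.5498, -0.0809, 0.1235]
ee_rot: [0.957, 0.194, 0.212, -0.043]
ft_force: [0.3, 0.3, -0.4]
grip_width: 0.349
grasp_force: 0.0
```

```bash
python3 look.py l3.png
```

```text
[ 0.5498 -0.0809  0.1235] [[0.835, 0.39, 0.389], [0.353, -0.921, 0.165], [0.423, -0.0, -0.906]]
```

View pics/l3.png

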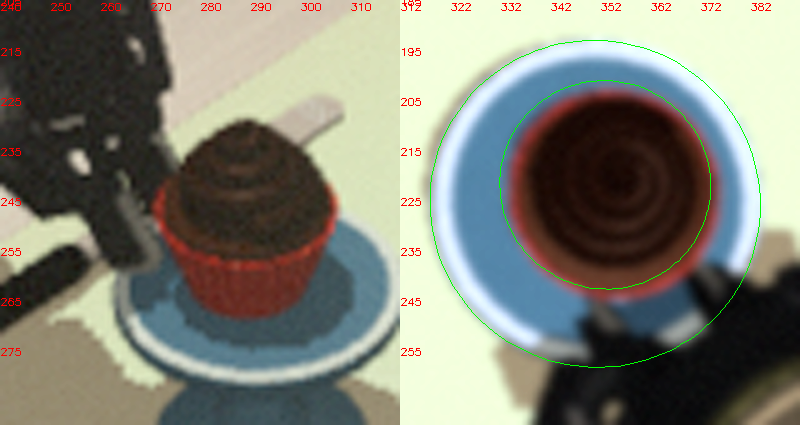

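The remaining error is small, about 2 px left and 2 px up. I'll measure it at subpixel level from edge points away from the fingers.

```bash
cat > m.py <<'E'
from h import *
from scipy.optimize import least_squares
from scipy.ndimage import map_coordinates
b,K,r,t=cam("top");f=cv2.GaussianBlur(b,(0,0),.7).astype(float)
def edges(sig,c,r0,r1,angs,sgn):
    out=[]
    for a in angs:
        rr=np.arange(r0,r1,.1);d=np.array([np.cos(a),np.sin(a)])
        s=map_coordinates(sig,[c[1]+rr*d[1],c[0]+rr*d[0]],order=3)
        out.append(np.array(c)+rr[np.argmax(sgn*np.gradient(s))]*d)
    return np.array(out)
def fit(pts,rad,z,x0):
    def res(q):
        P=np.array([at(K,r,t,u,v,z)[:2] for u,v in pts]);return np.hypot(*(P-q).T)-rad
    s=least_squares(res,x0,loss="soft_l1",f_scale=.001);return s.x,np.sqrt(np.mean(s.fun**2))*1000
red=f[...,2]-f[...,0]   # red-blue: plate blue/white neg, board pos
ap=np.radians(np.r_[-70:20:5]);ap2=np.radians(np.r_[110:215:5])
pl=edges(red,(350.3,225),29,37,np.r_[ap,ap2],1)
cu=edges(red,(354.5,223.5),16,26,np.radians(np.r_[120:375:5]),-1)
p,e=fit(pl,.06,.1015,[.595,-.06]);q,e2=fit(cu,.0365,.1415,[.59,-.06])
print("plate",p.round(4),e.round(2),"cup",q.round(4),e2.round(2),"to go mm",((p-q)*1000).round(1))
E
python3 m.py
```

```text
plate [ 0.5948 -0.0608] 0.31 cup [ 0.5922 -0.0631] 0.52 to go mm [2.6 2.2]
```

Emit:
apply_moves(rows=[{"x": 2, "y": -1, "z": 0.9, "ax": 0, "ay": 0, "az": 0, "gripper": 0.65}, {"x": 1.7, "y": -0.8, "z": 0.8, "ax": 0, "ay": 0, "az": 0, "gripper": 0.65}, {"x": 1, "y": 0, "z": 0.5, "ax": 0, "ay": 0, "az": 0, "gripper": 0.65}, {"x": 1, "y": 0, "z": 0.5, "ax": 0, "ay": 0, "az": 0, "gripper": 0.65}, {"x": 1, "y": 0, "z": 0.4, "ax": 0, "ay": 0, "az": 0, "gripper": 0.65}])

```text
clock: 5.73
position: [0.5561, -0.0763, 0.1234]
ee_rot: [0.957, 0.194, 0.212, -0.043]
ft_force: [-0.2, -0.8, 0.2]
grip_width: 0.354
grasp_force: 0.4
```

Emit:
apply_moves(rows=[{"x": 0, "y": 0, "z": 0, "ax": 0, "ay": 0, "az": 0, "gripper": 0.65}, {"x": -1, "y": 0, "z": -0.4, "ax": 0, "ay": 0, "az": 0, "gripper": 0.65}, {"x": -4, "y": 0, "z": -1.8, "ax": 0, "ay": 0, "az": 0, "gripper": 0.65}, {"x": 0, "y": 0, "z": 0, "ax": 0, "ay": 0, "az": 0, "gripper": 0.65}, {"x": 0, "y": 0, "z": 0, "ax": 0, "ay": 0, "az": 0, "gripper": 0.65}])

```text
clock: 6.15
position: [0.5508, -0.0785, 0.1234]
ee_rot: [0.957, 0.194, 0.212, -0.043]
ft_force: [1.0, 1.1, -0.6]
grip_width: 0.348
grasp_force: 0.0
```

```bash
python3 m.py
```

```text
plate [ 0.595  -0.0606] 1.07 cup [ 0.5943 -0.061 ] 0.55 to go mm [0.7 0.4]
```

It is now within about 1 mm of centre. I'll back straight away, then up, and check again.

Emit:
apply_moves(rows=[{"x": -7, "y": 0, "z": -3.2, "ax": 0, "ay": 0, "az": 0, "gripper": 0.65}, {"x": -14, "y": 0, "z": -6.5, "ax": 0, "ay": 0, "az": 0, "gripper": 0.65}, {"x": -14, "y": 0, "z": -8, "ax": 0, "ay": 0, "az": 0, "gripper": 0.65}, {"x": 0, "y": 0, "z": -35, "ax": 0, "ay": 0, "az": 0, "gripper": 0.65}, {"x": 0, "y": 0, "z": -35, "ax": 0, "ay": 0, "az": 0, "gripper": 0.65}])

```text
clock: 6.62
position: [0.4853, -0.1063, 0.1869]
ee_rot: [0.957, 0.194, 0.21, -0.042]
ft_force: [1.7, 0.3, 1.0]
grip_width: 0.348
grasp_force: 0.0
```

Emit:
apply_moves(rows=[{"x": 0, "y": 0, "z": -20, "ax": 0, "ay": 0, "az": 0, "gripper": 0.65}, {"x": 0, "y": 0, "z": 0, "ax": 0, "ay": 0, "az": 0, "gripper": 0.65}, {"x": 0, "y": 0, "z": 0, "ax": 0, "ay": 0, "az": 0, "gripper": 0.65}, {"x": 0, "y": 0, "z": 0, "ax": 0, "ay": 0, "az": 0, "gripper": 0.65}, {"x": 0, "y": 0, "z": 0, "ax": 0, "ay": 0, "az": 0, "gripper": 0.65}])

```text
clock: 7.03
position: [0.4794, -0.1082, 0.2048]
ee_rot: [0.957, 0.194, 0.211, -0.043]
ft_force: [0.2, -0.4, 0.1]
grip_width: 0.354
grasp_force: 0.0
```

```bash
python3 m.py; python3 look.py l4.png
```

```text
plate [ 0.5951 -0.0607] 0.23 cup [ 0.5943 -0.061 ] 0.6 to go mm [0.8 0.3]
[ 0.4794 -0.1082  0.2048] [[0.835, 0.39, 0.387], [0.354, -0.921, 0.165], [0.421, -0.001, -0.907]]
```

View pics/l4.png

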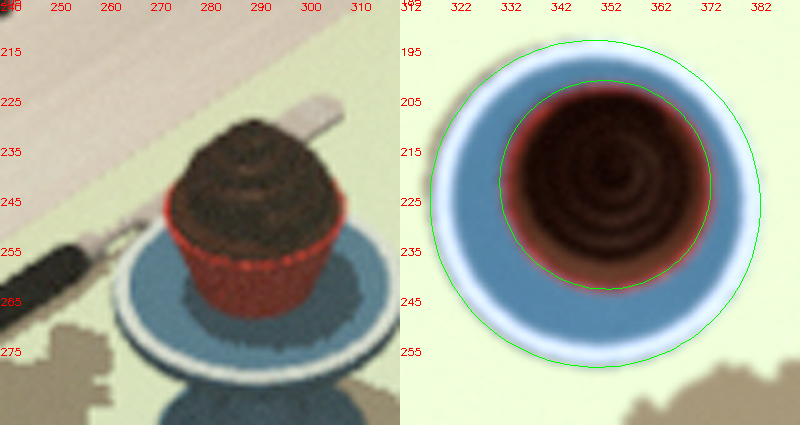

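The top view shows the rim circle coinciding with the target circle, within about 1 mm. In the scene view the cupcake stands upright in the middle of the plate, at u≈291 for both. The arm is clear, so I'll hand in.

```bash
python3 -c "from workcell import *; print(hand_in())"
```

```text
the job is handed in; nothing more can be done
None
```

I nudged the cupcake to within about 1 mm of the plate's middle by its red case and handed the job in at about 7 s, with the cupcake upright, the stand unmoved and the arm clear.

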